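# Set the stud collar to the height of the slotted setting block

## Task

Set the knurled collar on the stand's stud to the height of the taller slotted plaster block: bring that block under the collar so that it stands flat on the base board, fully home around the stud, then screw the collar down until it nips the block. Nip it gently but for real, with about 15 newtons, never so hard that the plaster crushes (50 newtons), let go of everything, and leave the other block and the things around untouched.

Things in the scene. Friction and masses are not known exactly. Their poses are not given: they have to be found in the camera images.
- stand: Mounting stand, fixed: wooden base board 250 x 130 x 30 mm with an upright threaded steel stud, 14 mm thick, rising 100 mm above the board. Origin on the stud's axis at table level, z up. In this frame the board runs from x = -170 to +80 mm and y = -65 to +65 mm: its long end is on the -x side.
- stud_foot (a point): Point on the stud's axis, at the top face of the base board (30 mm above the table).
- collar: Knurled steel collar on the stud, 46 mm across, 28 mm high with the rubber washer under it. Origin on its axis at the underside; turns with it. Clockwise seen from above screws it down, 20 mm a turn (3.18 mm/rad). In air it turns at 0.1 N m and stays where left, loaded or not; bearing on the block, each further mm down adds about 17 N, each 10 N about 0.1 N m.
- tall_block: Taller of two fork-shaped plaster blocks: 129 mm long (x), 50 wide (y), 47 to 53 high (castings differ), 0.3 kg. Slot 20 mm wide and 31 deep, open at the +x end. Origin at the underside, in the slot, where the stud's axis lies when the stud meets the slot's closed end (7 mm to -x of it). Tines end at x = +24 mm, solid tail ends at x = -105 mm. z up.
- tall_block_tail (a point): Middle of the tall block's solid tail, 82 mm from the origin along its -x, 25 mm above the underside: a good place to hold it, across the 50 mm width, clear of the collar.
- short_block: The shorter setting block, same outline and slot as the tall one but only 34 mm high; not the one wanted. Origin as on the tall one.
- offcut: Bystander: rough grey stone offcut, 90 x 60 x 45 mm. To be left alone. Origin at its underside.
- mallet: Bystander: steel-headed hammer, wooden handle, 260 mm long. To be left alone. Origin at its underside.
- chisel: Bystander: steel stone chisel lying flat, about 205 mm long. To be left alone. Origin at its underside.
- dust_brush: Bystander: wooden brush, 220 mm long. To be left alone. Origin at its underside.
- pot: Bystander: closed round pot, 64 across, 75 mm high. To be left alone. Origin at its underside.
- mug: Bystander: blue ceramic mug, 84 across, 90 mm high. To be left alone. Origin at its underside.
- spacer: Bystander: flat steel ring, 56 across, 12 mm high. To be left alone. Origin at its underside.
Mind the look-alikes: they are no part of the job. What is shaped like the tall_block but purple or yellow is not meant.

How it is judged:
On the way, in this order (a step that is already met when the one before it is completed fails the run):
1. the taller block stands on the base board, fully home around the stud, the collar not yet bearing on it (horizontal distance between tall_block and stud_foot below 0.0055 m and z of tall_block in the frame of stud_foot between -0.003 and 0.003 m and angle between tall_block's own z axis and vertical below 0.05 rad and contact force between collar and tall_block below 0.5 N), for 0.2 s.
2. the collar, screwed down, presses on the block (horizontal distance between tall_block and stud_foot below 0.0055 m and z of tall_block in the frame of stud_foot between -0.003 and 0.003 m and angle between tall_block's own z axis and vertical below 0.05 rad and contact force between collar and tall_block above 4 N), for 0.2 s.
At the end, for the whole second after the job is handed in: The taller block stands flat on the base board with its origin within 5.5 mm (horizontally) of the stud's axis, at rest, and the collar presses on it with 4 to 30 N (all of step 2 and contact force between collar and tall_block below 30 N and linear speed of tall_block below 0.01 m/s); the robot touches nothing.
It fails at once if the collar presses on the tall block with more than 50 N (contact force between collar and tall_block above 50 N).
It fails at once if the short block or a bystander is moved by more than 20 mm (distance of any of short_block, offcut, mallet, chisel, dust_brush, pot, mug, spacer from where it was at the start of the episode above 0.02 m).
It also fails if it takes over 72 s, if anything falls off the work surface, if the arm or the gripper's body presses on something with over 40 N, if the wrist force passes 120 N, or if a joint passes its speed limit or range.

## Robot

A 6-joint arm with a two-finger parallel gripper is mounted at the origin on the work surface. World frame = base frame: x ahead of the robot, y to its left, z up, the work surface at z = 0. Lengths are in m, angles in rad, forces in N, time in s.
With the tool pointing down it reaches from about 0.275 to 0.85 m from the base axis. Payload 19 kg.
Tool frame: the origin (TCP) lies midway between the tips of the shut fingers; the grasp point (between the pads) lies 19 mm behind it (ctrl.pinch_z is the distance from the TCP to the grasp point, in m); z points along the fingers, y is the line along which they close (so a half turn about z gives the same grasp; the last joint's range is limited). The gripper opens to 85 mm and grips with 20 to 120 N. Pads are 22 mm wide; open, the fingers measure 114 mm over their backs; the gripper's body (76 mm by 85 mm) begins 54 mm behind the grasp point. The pads swing forward as they close: fully open they stand 13 mm farther back than shut.
Start: joints at [0.982, 0.15, 1.437, -0, 1.554, -0.134], TCP at [0.253, 0.517, 0.231] pointing down, gripper open.
Joint ranges: [-2.8, 2.8], [-0.68, 2.1], [0.12, 2.68], [-1.39, 4.53], [0.16, 2.79], [-2.81, 2.81]. Speed limits (rad/s): [1.89, 1.89, 2.22, 3.01, 3.01, 3.01].

## Interface

Orientations are given as a 3x3 rotation matrix whose columns are the frame's x, y, z axes.
In Python, from station import monitor, grab_frame, ctrl gives the robot as it stands.
- The arm moves only by the tool move_arm, never from a script. Its argument "motion" is a list of rows, each a list of 5 numbers: the shift along the tool's x, y, z in m, then the turn about the tool's z in rad, then the closure in counts, from 0 (fully open) to 255 (shut). A call has exactly 10 rows; each row is the pose to reach, as a shift and turn from the pose commanded when the call began, along the tool's axes at that moment; what a row does not reach only later rows make up. A row lasts 1/8 s, in which the tool goes at most 62.5 mm and 10.7 degrees, less where a joint would pass 70% of its speed; a pose out of reach is approached as far as the arm can. A call with a gripper value outside its range is refused whole. The fingers move at their own pace and stop on an object; "grip_force" is the grip in N (left out, the last holds). Time passes only in rows, so rows that repeat a pose let the fingers close, or fill a call up. It gives the time, the measured TCP pose, the force, the opening and the grip force at its end, in the units of the state.
- monitor.state(): the state, without advancing time (a new reading comes with each control period).
- grab_frame(name): name is "scene" or "top" or "wrist"; returns a dict with "pixels" (400x640x3 uint8, red, green, blue), "intrinsics" (3x3 intrinsics, pixels), "k1" (the pictures are not rectified: a ray, as slopes to the right and down, at radius r is drawn at 1 + k1 r^2 times it, then the intrinsics apply), "R" (3x3) and "t" (3): a world point X has camera coordinates R X + t; the wrist camera has in their place "T_tool_cam" (4x4, takes a point from camera to tool coordinates, whose origin is the TCP and whose axes are the flange's). Camera axes: x right, y down, z forward; pixel columns grow to the right and rows downward; lengths in m; the calibration is good to about 2 mm. A picture is of the moment at which its call begins: read the wrist's pose just before it. There is no depth.
- ctrl.finish_job(): hands the job in; it is judged then, once.
The state is a dict: "t": time; "qpos": joint angles; "qd": joint speeds; "joint_efforts": joint torques, N m; "eef_pos": TCP position; "orientation": TCP orientation; "ft_force": force on the tool from outside, world axes, zero at the start; "moment": the same for the moment, N m; "finger_gap": finger opening in m; "grip_force": force on a finger pad.
Only numpy, scipy, OpenCV 4.12 (cv2) and the standard library are available. Lean on these libraries where they do the work, as an engineer would, in place of code of your own. Each camera call takes 0.05 s, during which the arm holds its last target. There are 200 camera calls.

## Working session

There is one attempt and no reset: what is moved stays moved. The work goes in short steps, Python scripts to look and compute and a tool call to move; the robot and the scene stay as the last step left them, time stands still between calls to the robot, and variables do not carry over. Pictures are saved under pics/ and viewed, at most 10 in all, crops included, and the job is handed in when it is done.

Besides the shell and the picture viewer there is one more tool, called after "Emit:" as a command line: name --pt "numbers of a row" for each row, then --argument value for the rest. move_arm: Moves the arm, as the interface text tells. Its arguments: {"type":"object","properties":{"motion":{"type":"array"},"grip_force":{"type":"number"}},"required":["motion"]}

```bash
mkdir -p pics; cat > h.py <<'E'
import numpy as np, cv2, pickle
def ray(f,u,v):
    K=f["intrinsics"]; k=f["k1"]
    d=np.array([(u-K[0][2])/K[0][0],(v-K[1][2])/K[1][1]]); s=d.copy()
    for _ in range(20): s=d/(1+k*(s@s))
    return np.array([s[0],s[1],1.])
def cam(f):
    if "R" in f and f["R"] is not None: R=np.array(f["R"]); t=np.array(f["t"]); return R.T,-R.T@t
    T=np.array(f["T_tool_cam"]); Ro=np.array(f["ori"]); p=np.array(f["pos"])
    return Ro@T[:3,:3], Ro@T[:3,3]+p
def at_z(f,u,v,z):
    A,c=cam(f); d=A@ray(f,u,v); return c+d*(z-c[2])/d[2]
def proj(f,X):
    A,c=cam(f); x=A.T@(np.array(X)-c); s=x[:2]/x[2]; s=s*(1+f["k1"]*(s@s)); K=f["intrinsics"]
    return np.array([K[0][0]*s[0]+K[0][2],K[1][1]*s[1]+K[1][2]])
def tri(obs):
    M=np.zeros((3,3));b=np.zeros(3)
    for f,u,v in obs:
        A,c=cam(f); d=A@ray(f,u,v); d/=np.linalg.norm(d); P=np.eye(3)-np.outer(d,d); M+=P;b+=P@c
    return np.linalg.solve(M,b)
def shot(name,tag):
    from station import monitor,grab_frame
    s=monitor.state(); f=dict(grab_frame(name)); f["pos"]=s["eef_pos"];f["ori"]=s["orientation"]
    pickle.dump(f,open(f"pics/{tag}.pkl","wb")); cv2.imwrite(f"pics/{tag}.png",np.array(f["pixels"])[:,:,::-1]); return f
def load(tag): return pickle.load(open(f"pics/{tag}.pkl","rb"))
def crop(tag,u0,v0,u1,v1,k):
    im=cv2.imread(f"pics/{tag}.png")[v0:v1,u0:u1]; return cv2.resize(im,None,fx=k,fy=k,interpolation=cv2.INTER_CUBIC)
E
python3 - <<'E'
from h import *
from station import monitor
a=shot("scene","s0");b=shot("top","t0")
cv2.imwrite("pics/both.png",cv2.resize(np.vstack([cv2.imread("pics/s0.png"),cv2.imread("pics/t0.png")]),None,fx=.75,fy=.75))
s=monitor.state();print(s);
for f in(a,b):print(cam(f)[1],f["intrinsics"],f["k1"])
E
```

```text
{'t': 0.1, 'qpos': array([ 9.81974002e-01,  1.50913493e-01,  1.43798031e+00,  2.44021008e-05,
        1.55379816e+00, -1.34016010e-01]), 'qd': array([-3.44705831e-04, -1.21426850e-03, -1.12478051e-03, -7.99144349e-04,
        8.63545602e-04,  2.99417822e-05]), 'joint_efforts': array([ 6.32457290e-03, -7.14388418e+01, -5.71789992e+01, -8.06405660e-05,
        7.51103915e-03,  1.33765229e-04]), 'eef_pos': array([0.25248017, 0.51634581, 0.23074201]), 'orientation': array([[-8.98345887e-01,  4.39288368e-01, -6.30823607e-04],
       [ 4.39288787e-01,  8.98345451e-01, -9.00625745e-04],
       [ 1.71063104e-04, -1.08618717e-03, -9.99999395e-01]]), 'ft_force': array([-0.5849575 ,  0.25514393, -0.64568998]), 'moment': array([0.02690812, 0.043937  , 0.01943344]), 'grip_force': 0.0, 'finger_gap': 0.08517989091736725}
[1.10572574 0.26308536 1.04991817] [[398.59481439   0.         316.39288453]
 [  0.         398.59481439 193.15467518]
 [  0.           0.           1.        ]] -0.058326884525383066
[ 0.40205845 -0.01859959  1.08855823] [[371.37177097   0.         319.34402747]
 [  0.         371.37177097 195.16353506]
 [  0.           0.           1.        ]] 0.009748894629919715
```

View pics/s0.png

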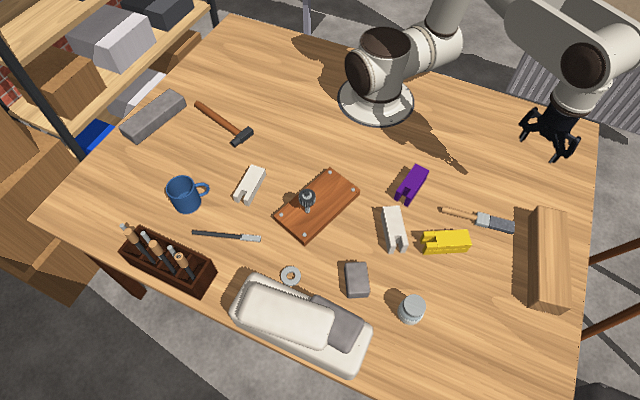

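View pics/t0.png

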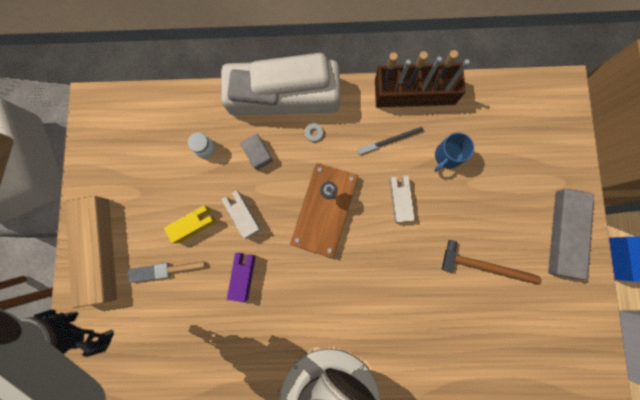

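The scene shows two white blocks, at scene (394,230) / top (240,215) and at scene (249,184) / top (402,200). The look-alikes are purple at scene (411,183) and yellow at scene (446,241). The stand's collar is at scene (307,198) / top (329,190). I'll check both white blocks and the stand in one crop sheet.

```bash
python3 - <<'E'
from h import *
A=crop("t0",210,180,270,250,6.66);B=crop("t0",280,155,370,265,4);C=crop("s0",365,190,425,265,6);D=crop("s0",225,155,285,215,5)
def pad(i,w,h):
    o=np.zeros((h,w,3),np.uint8);i=i[:h,:w];o[:i.shape[0],:i.shape[1]]=i;return o
E_=crop("s0",265,160,365,250,3.9)
sheet=np.hstack([crop("t0",210,180,270,250,4.2),crop("t0",280,155,370,265,2.67)[:294],crop("t0",375,165,435,235,4.2)])
s2=np.hstack([crop("s0",365,190,425,260,4.2),crop("s0",270,160,360,250,3.266)[:294],crop("s0",225,150,285,220,4.2)])
w=min(sheet.shape[1],s2.shape[1]);o=np.vstack([sheet[:,:w],s2[:,:w]]);print(o.shape,sheet.shape,s2.shape);cv2.imwrite("pics/c1.png",o)
E
```

```text
(588, 744, 3) (294, 744, 3) (294, 798, 3)
```

View pics/c1.png

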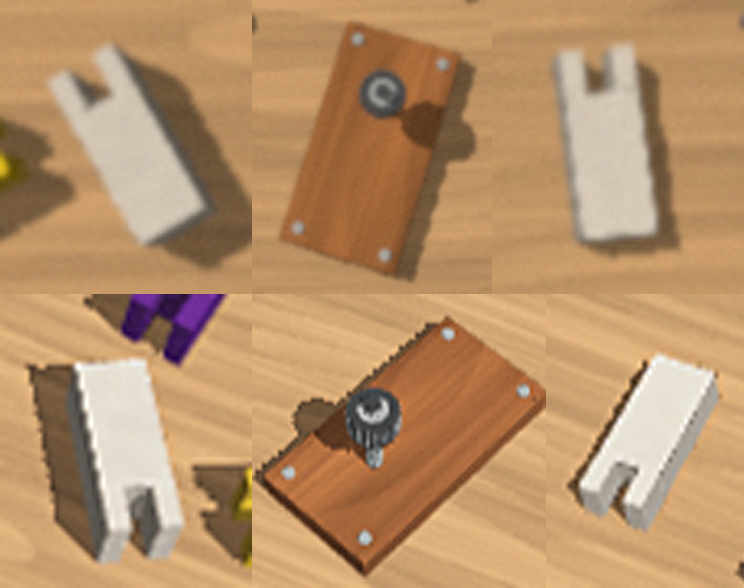

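```bash
python3 - <<'E'
from h import *
t=load("t0");s=load("s0")
a=lambda x,y:(210+x/4.2,180+y/4.2)
P=[at_z(t,*a(*q),.05)[:2] for q in[(52,83),(115,46),(207,205),(146,243)]]
print(np.round(P,4),[np.linalg.norm(P[i]-P[(i+1)%4]).round(4) for i in range(4)])
d=(P[0]+P[1]-P[2]-P[3])/2;u=d/np.linalg.norm(d);tail=(P[2]+P[3])/2;print("u",u,np.degrees(np.arctan2(u[1],u[0])),"tailpt",tail+u*.023,"org",tail+u*.105)
b=lambda x,y:(280+(x-252)/2.67,155+y/2.67)
Q=[at_z(t,*b(*q),.03)[:2] for q in[(350,22),(460,55),(392,273),(280,238)]]
print(np.round(Q,4),[np.linalg.norm(Q[i]-Q[(i+1)%4]).round(4) for i in range(4)])
d=(Q[0]+Q[1]-Q[2]-Q[3])/2;w=d/np.linalg.norm(d);c=np.mean(Q,0);print("w",w,np.degrees(np.arctan2(w[1],w[0])),"stud",c+w*.045)
sc=lambda x,y:(270+(x-252)/3.266,160+(y-294)/3.266)
S=[at_z(s,*sc(*q),.03)[:2] for q in[(447,318),(545,392),(366,560),(262,474)]]
print(np.round(S,4))
print("studtip/collar",tri([(t,*b(381,93)),(s,*sc(373,410))]))
print("tallness", [tri([(t,*a(*q)),(s,365+r[0]/4.2,190+(r[1]-294)/4.2)]).round(4) for q,r in[((207,205),(75,365)),((146,243),(146,362))]])
print("foot of stud scene at z .03", at_z(s,*sc(374,462),.03))
E
```

```text
[[0.5519 0.2904]
 [0.5762 0.2477]
 [0.4671 0.1843]
 [0.4427 0.225 ]] [np.float64(0.0491), np.float64(0.1263), np.float64(0.0475), np.float64(0.1273)]
u [0.86137942 0.5079621 ] 30.52818103680555 tailpt [0.47466565 0.21634132] org [0.54529876 0.25799421]
[[ 0.6559  0.0205]
 [ 0.616  -0.0983]
 [ 0.3842 -0.0189]
 [ 0.4231  0.099 ]] [np.float64(0.1252), np.float64(0.245), np.float64(0.1242), np.float64(0.2458)]
w [ 0.94681971 -0.32176456] -18.769671799370226 stud [ 0.56242807 -0.01390384]
[[ 0.3895 -0.0164]
 [ 0.4299  0.1025]
 [ 0.6594  0.0261]
 [ 0.6217 -0.0966]]
studtip/collar [ 0.5631919  -0.01216136  0.11005328]
tallness [array([0.4668, 0.1873, 0.0438]), array([0.4419, 0.2305, 0.0406])]
foot of stud scene at z .03 [ 0.56735944 -0.01036397  0.03      ]
```

The wanted block is the white one at top (240,215): it shows the tall sides, and the one at (402,200) is the 34 mm block. Its outline measures 127x48 mm and the board 245x125 mm, which agrees with the sizes given. I'll move above its tail.

Emit:
move_arm --pt "-0.05 -0.026 0 -0.15 0" --pt "-0.1 -0.052 0 -0.3 0" --pt "-0.15 -0.078 0 -0.45 0" --pt "-0.2 -0.104 0 -0.6 0" --pt "-0.25 -0.13 0 -0.75 0" --pt "-0.3 -0.156 0 -0.9 0" --pt "-0.331 -0.172 0 -0.988 0" --pt "-0.331 -0.172 0 -0.988 0" --pt "-0.331 -0.172 0 -0.988 0" --pt "-0.331 -0.172 0 -0.988 0"

```text
t: 1.35
eef_pos: [0.4739, 0.2173, 0.2312]
orientation: [[-0.861, -0.509, -0.0], [-0.509, 0.861, -0.0], [0.0, 0.0, -1.0]]
ft_force: [0.6, 0.1, -0.6]
finger_gap: 0.0852
grip_force: 0.0
```

```bash
python3 - <<'E'
from h import *
f=shot("wrist","w1");print(f["pos"],f["ori"],f["T_tool_cam"],f["intrinsics"],f["k1"])
t=load("t0");print([at_z(t,u,v,.045)[:2].round(3) for u,v in[(165,232),(175,242),(212,222),(205,207)]])
for X in([.4747,.2163,.05],[.5453,.258,.05]):print(proj(f,X))
E
```

```text
[0.47386611 0.21734135 0.2312477 ] [[-8.60871240e-01 -5.08822811e-01 -2.33980259e-04]
 [-5.08822820e-01  8.60871266e-01 -2.18135052e-05]
 [ 2.12526091e-04  1.00275876e-04 -9.99999972e-01]] [[ 1.08766390e-04 -9.59937729e-01 -2.80213390e-01  7.14992317e-02]
 [ 9.99999956e-01  1.81313355e-04 -2.32976536e-04 -8.16899432e-04]
 [ 2.74449397e-04 -2.80213353e-01  9.59937707e-01 -1.43250402e-01]
 [ 0.00000000e+00  0.00000000e+00  0.00000000e+00  1.00000000e+00]] [[292.47938176   0.         317.24678137]
 [  0.         292.47938176 200.43209815]
 [  0.           0.           1.        ]] -0.05347874813684121
[array([0.464, 0.454]), array([0.435, 0.424]), array([0.49, 0.32]), array([0.533, 0.341])]
[316.85808581 180.96450629]
[316.85608405 247.09074857]
```

View pics/w1.png

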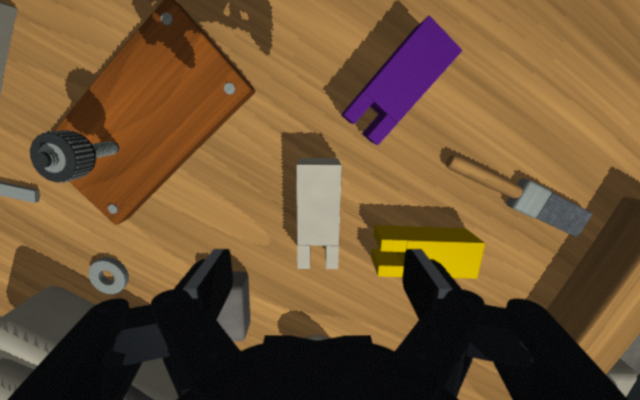

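The block lies centred under the gripper, with its tail edge at row 165, its tines' ends at row 268 and its sides at columns 297/340. The stand is at upper left, with the stud's top at about (47,158) and the stud entering the board at about (116,149). I'll measure both from this view.

```bash
python3 - <<'E'
from h import *
f=load("w1");t=load("t0");s=load("s0")
P=[at_z(f,*q,.05)[:2] for q in[(297,165),(340.5,165),(339,268),(297,269)]]
R=f["ori"];p=f["pos"]
print([ (R.T@np.append(q-p[:2],0))[:2].round(4) for q in P])
print("foot",at_z(f,116,149,.03), "tip@.13",at_z(f,47,158,.13))
print("corners board z.03",[at_z(f,*q,.03)[:2].round(4) for q in[(254,91),(121,223)]])
print("screw",[at_z(f,*q,.03)[:2].round(4) for q in[(167,18),(230,89),(112,209)]])
tt=[at_z(t,280+(x-252)/2.67,155+y/2.67,.03)[:2].round(4) for x,y in[(357,40),(442,64),(297,228),(384,255)]];print("screws top",tt)
print("bottom collar pts", [tri([(f,47,158),(t,328.3,189.8)]),tri([(f,47,158),(t,328.3,189.8),(s,307,195.5)])])
cv2.imwrite("pics/c2.png",np.hstack([crop("w1",10,110,140,230,4),]))
E
```

```text
[array([ 0.0181, -0.0235]), array([0.0181, 0.0251]), array([-0.1107,  0.0262]), array([-0.1121, -0.0261])]
foot [ 0.56685844 -0.00922577  0.03      ] tip@.13 [ 0.56169085 -0.00787334  0.13      ]
corners board z.03 [array([0.4257, 0.1058]), array([0.6542, 0.029 ])]
screw [array([ 0.4059, -0.0111]), array([0.4373, 0.0814]), array([0.6421, 0.0121])]
screws top [array([0.6356, 0.0132]), array([ 0.6066, -0.0785]), array([0.4332, 0.0808]), array([ 0.4031, -0.0109])]
bottom collar pts [array([ 0.56221018, -0.01138247,  0.1263338 ]), array([ 0.56535308, -0.01218117,  0.11932455])]
```

View pics/c2.png

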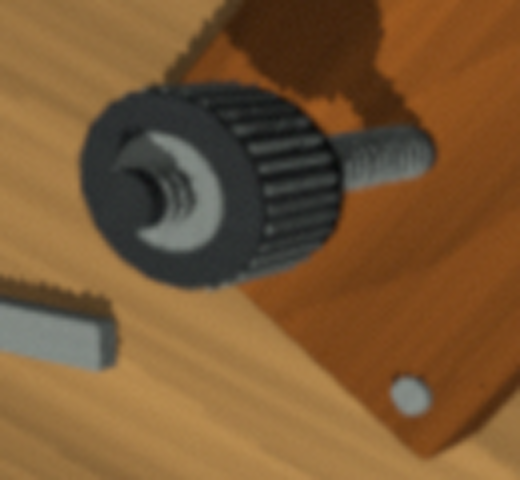

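The block's tail point is 5 mm along tool -x from the TCP, and the measured length of 129.6 mm agrees. I'll descend and grip.

Emit:
move_arm --pt "-0.005 0.0005 0.05 0 0" --pt "-0.005 0.0005 0.1 0 0" --pt "-0.005 0.0005 0.15 0 0" --pt "-0.005 0.0005 0.19 0 0" --pt "-0.005 0.0005 0.215 0 0" --pt "-0.005 0.0005 0.221 0 0" --pt "-0.005 0.0005 0.221 0 255" --pt "-0.005 0.0005 0.221 0 255" --pt "-0.005 0.0005 0.221 0 255" --pt "-0.005 0.0005 0.221 0 255" --grip_force 40

```text
t: 2.65
eef_pos: [0.479, 0.2199, 0.0116]
orientation: [[-0.861, -0.508, 0.002], [-0.508, 0.861, 0.001], [-0.002, -0.0, -1.0]]
ft_force: [-1.9, 0.9, 6.8]
finger_gap: 0.0498
grip_force: 41.9
```

Emit:
move_arm --pt "0 0 -0.04 0 255" --pt "0 0 -0.08 0 255" --pt "0.01 -0.01 -0.1 0.06 255" --pt "0.035 -0.035 -0.1 0.22 255" --pt "0.061 -0.06 -0.1 0.38 255" --pt "0.087 -0.085 -0.1 0.54 255" --pt "0.112 -0.11 -0.1 0.7 255" --pt "0.136 -0.134 -0.1 0.862 255" --pt "0.136 -0.134 -0.1 0.862 255" --pt "0.136 -0.134 -0.1 0.862 255"

```text
t: 3.9
eef_pos: [0.4296, 0.0352, 0.1107]
orientation: [[-0.947, 0.322, 0.001], [0.322, 0.947, 0.0], [-0.001, 0.0, -1.0]]
ft_force: [-0.3, 0.1, -2.9]
finger_gap: 0.0495
grip_force: 43.7
```

```bash
python3 - <<'E'
from h import *
f=shot("wrist","w2");print(f["pos"],np.degrees(np.arctan2(-f["ori"][1,0],-f["ori"][0,0])))
for z in(.03,.08,.11,.13):print(z,proj(f,[.564,-.011,z]))
s=shot("scene","s1")
cv2.imwrite("pics/c3.png",np.vstack([crop("w2",200,150,440,390,2.45)[:588]])) 
a=crop("w2",220,120,420,400,2.1);b=crop("s1",270,150,360,270,3.7)
H=588;cv2.imwrite("pics/c3.png",np.hstack([x[:444] if x.shape[0]>=444 else x for x in[cv2.resize(a,(420,588)),cv2.resize(b,(375,588))]]) if 0 else np.hstack([a[:588],cv2.copyMakeBorder(b,0,588-b.shape[0],0,0,cv2.BORDER_CONSTANT)]))
print(a.shape,b.shape)
E
```

```text
[0.42958946 0.03518623 0.11071042] -18.786348943466855
0.03 [317.54494552 348.85823993]
0.08 [317.56295165 395.93399089]
0.11 [317.57676049 433.71385172]
0.13 [317.58750388 464.44029526]
(588, 420, 3) (444, 333, 3)
```

View pics/c3.png

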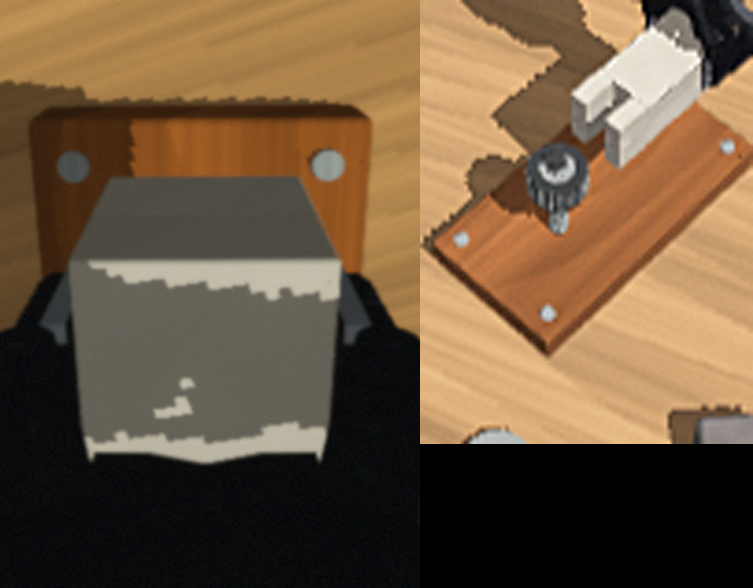

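The wrist view shows the board's long end, with its top corners at about (236,177) and (396,177), screws at (255,199) and (376,199), and the block straight in the hand. The scene crop shows the block short of the collar with its slot facing the stud. I'll refine the stud's position and the collar's height.

```bash
python3 - <<'E'
from h import *
from scipy.optimize import least_squares,brentq
f=load("w2");t=load("t0");s=load("s1")
W=lambda x,y:(220+x/2.1,120+y/2.1); S=lambda x,y:(270+(x-420)/3.7,150+y/3.7); B=lambda x,y:(280+(x-252)/2.67,155+y/2.67)
w1=load("w1")
def fr(pw):
    x,y,a=pw;c,n=np.cos(a),np.sin(a);return lambda X,Y:np.array([x+c*X-n*Y,y+n*X+c*Y])
def fit(obs,z=.03):
    pts=[(np.array(k),at_z(c,*q,z)[:2]) for k,c,q in obs]
    r=least_squares(lambda p:np.concatenate([fr(p)(*k)-q for k,q in pts]),[.564,-.011,-.33]);return r.x,np.sqrt(np.mean(r.fun**2))
sw=[((-.151,-.048),(-.151,.048))]
Wo=[((-.17,-.065),f,W(370,120)),((-.17,.065),f,W(33,120)),((-.151,-.048),f,W(328,165)),((-.151,.048),f,W(73,167))]
To=[((.08,.065),t,B(350,22)),((.08,-.065),t,B(460,55)),((-.17,-.065),t,B(392,273)),((-.17,.065),t,B(280,238))]
So=[((.08,-.065),s,S(432,243)),((.08,.065),s,S(547,347)),((-.17,.065),s,S(753,152))]
for n,o in(("w",Wo),("t",To),("s",So),("all",Wo+To+So)):print(n,*fit(o))
x,y,a=fit(Wo+To+So)[0]
# collar heights from scene/wrist
A,c=cam(s);sc=fit(So)[0]
h=np.array([c[0]-sc[0],c[1]-sc[1]]);h/=np.linalg.norm(h)
print("bottom z",brentq(lambda z:proj(s,[sc[0]+.023*h[0],sc[1]+.023*h[1],z])[1]-S(0,213)[1],.03,.16))
print("top z",brentq(lambda z:proj(s,[sc[0]-.023*h[0],sc[1]-.023*h[1],z])[1]-S(0,143)[1],.03,.2))
R=f["ori"];p=f["pos"]
e=[W(110,178),W(300,178),W(72,260),W(342,260)]
for q,zz in zip(e,(.1,.1,.15,.15)):print((R.T@(at_z(f,*q,zz)-p)).round(4))
print("foot s",at_z(s,*S(559,230),.03))
# top collar from top cam & w1
w=w1;ww=[.5625,-.0125]
for u in ww:pass
print("w1 collar top ctr tri",tri([(w1,53.7,156.7),(t,328.3,189.8)]))
E
```

```text
w [ 0.26223923  0.08935276 -3.46555521] 0.013077842637167233
t [ 0.56244746 -0.01384666 -0.32625086] 0.002506896151134676
s [ 0.57057495 -0.00914788 -0.32759076] 0.001861499426242426
all [ 0.56622033 -0.01208283 -0.32280562] 0.04839468476401519
bottom z 0.09587487982290203
top z 0.1222699706027034
[ 0.0233 -0.0254  0.0107]
[0.0234 0.0245 0.0107]
[ 0.0229 -0.0251 -0.0393]
[ 0.0229  0.0248 -0.0393]
foot s [ 0.56933751 -0.00871506  0.03      ]
w1 collar top ctr tri [ 0.5629984  -0.01162332  0.11844885]
```

```bash
python3 - <<'E'
from h import *
f=load("w2");W=lambda x,y:(220+x/2.1,120+y/2.1);R=f["ori"];p=f["pos"]
for q in[(33,120),(370,120),(73,167),(328,165)]:print((R.T@(at_z(f,*W(*q),.03)-p)).round(4))
a=-.327;w=np.array([np.cos(a),np.sin(a)]);n=np.array([-w[1],w[0]])
for st in[(.5624,-.0138),(.5706,-.0091),(.5632,-.0120)]:
    d=np.array(st)-p[:2];print((R.T@np.append(d,0)).round(4))
E
```

```text
[ 0.0243 -0.0646  0.0807]
[0.0244 0.061  0.0807]
[ 0.0061 -0.0507  0.0807]
[0.0069 0.0463 0.0807]
[-1.415e-01 -3.600e-03  1.000e-04]
[-1.478e-01  3.500e-03  1.000e-04]
[-1.417e-01 -1.600e-03  1.000e-04]
```

Emit:
move_arm --pt "0 -0.0015 0.03 0 255" --pt "0 -0.0015 0.055 0 255" --pt "0 -0.0015 0.066 0 255" --pt "-0.005 -0.0015 0.066 0 255" --pt "-0.013 -0.0015 0.066 0 255" --pt "-0.021 -0.0015 0.066 0 255" --pt "-0.028 -0.0015 0.066 0 255" --pt "-0.03 -0.0015 0.066 0 255" --pt "-0.03 -0.0015 0.066 0 255" --pt "-0.03 -0.0015 0.066 0 255"

```text
t: 5.25
eef_pos: [0.4571, 0.024, 0.0443]
orientation: [[-0.946, 0.323, -0.0], [0.323, 0.946, -0.0], [0.0, -0.0, -1.0]]
ft_force: [-0.2, 0.1, -2.8]
finger_gap: 0.0495
grip_force: 43.6
```

```bash
python3 - <<'E'
from h import *
shot("scene","s2");shot("top","t2")
a=crop("s2",275,155,355,235,6);b=crop("t2",295,160,365,240,6)
cv2.imwrite("pics/c4.png",np.hstack([a[:480],b[:480,:320]]) if 0 else np.hstack([a,b[:480]])[:, :800]);print(a.shape,b.shape)
E
```

```text
(480, 480, 3) (480, 420, 3)
```

View pics/c4.png

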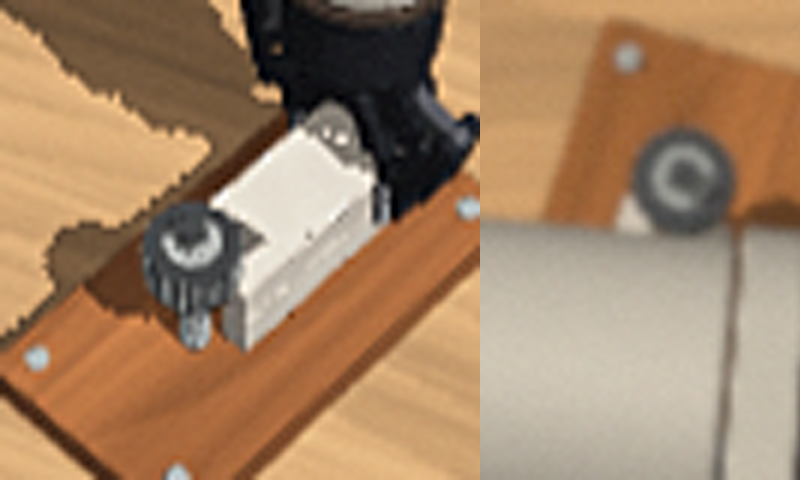

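The scene crop shows the tines short of the stud's foot at (193,345), in line with it, and the block's top clears the collar. I'll slide it on.

Emit:
move_arm --pt "-0.005 0 0 0 255" --pt "-0.01 0 0 0 255" --pt "-0.015 0 0 0 255" --pt "-0.018 0 0 0 255" --pt "-0.021 0 0 0 255" --pt "-0.024 0 0 0 255" --pt "-0.026 0 0 0 255" --pt "-0.028 0 0 0 255" --pt "-0.028 0 0 0 255" --pt "-0.028 0 0 0 255"

```text
t: 6.6
eef_pos: [0.4838, 0.0149, 0.0443]
orientation: [[-0.946, 0.323, -0.0], [0.323, 0.946, -0.0], [0.0, -0.0, -1.0]]
ft_force: [-0.5, 0.2, -2.5]
finger_gap: 0.0494
grip_force: 43.6
```

Emit:
move_arm --pt "-0.001 0 0 0 255" --pt "-0.002 0 0 0 255" --pt "-0.003 0 0 0 255" --pt "-0.003 0 0 0 255" --pt "-0.004 0 0 0 255" --pt "-0.004 0 0 0 255" --pt "-0.005 0 0 0 255" --pt "-0.005 0 0 0 255" --pt "-0.005 0 0 0 255" --pt "-0.005 0 0 0 255"

```text
t: 7.85
eef_pos: [0.4885, 0.0133, 0.0443]
orientation: [[-0.946, 0.323, -0.0], [0.323, 0.946, -0.0], [0.0, -0.0, -1.0]]
ft_force: [-0.7, -0.4, -2.9]
finger_gap: 0.0496
grip_force: 43.6
```

Emit:
move_arm --pt "-0.001 0 0 0 255" --pt "-0.001 0 0 0 255" --pt "-0.002 0 0 0 255" --pt "-0.002 0 0 0 255" --pt "-0.003 0 0 0 255" --pt "-0.003 0 0 0 255" --pt "-0.004 0 0 0 255" --pt "-0.004 0 0 0 255" --pt "-0.004 0 0 0 255" --pt "-0.004 0 0 0 255"

```text
t: 9.1
eef_pos: [0.4896, 0.013, 0.0436]
orientation: [[-0.947, 0.322, -0.006], [0.322, 0.947, 0.002], [0.006, -0.0, -1.0]]
ft_force: [-25.2, 9.6, 9.8]
finger_gap: 0.0496
grip_force: 44.9
```

The block met the slot's closed end with about 27 N. I'll back off 3 mm to relieve that, then lower onto the board.

Emit:
move_arm --pt "0.003 0 0 0 255" --pt "0.003 0 0 0 255" --pt "0.003 0 0.001 0 255" --pt "0.003 0 0.0015 0 255" --pt "0.003 0 0.002 0 255" --pt "0.003 0 0.0025 0 255" --pt "0.003 0 0.003 0 255" --pt "0.003 0 0.003 0 255" --pt "0.003 0 0.003 0 255" --pt "0.003 0 0.003 0 255"

```text
t: 10.35
eef_pos: [0.4896, 0.0129, 0.0416]
orientation: [[-0.946, 0.323, 0.0], [0.323, 0.946, -0.0], [-0.0, -0.0, -1.0]]
ft_force: [-4.2, 0.9, 5.4]
finger_gap: 0.0499
grip_force: 44.5
```

Touched down. Release and rise.

Emit:
move_arm --pt "0 0 0 0 0" --pt "0 0 0 0 0" --pt "0 0 0 0 0" --pt "0 0 0 0 0" --pt "0.005 0 -0.02 0 0" --pt "0.015 0 -0.06 0 0" --pt "0.03 0 -0.11 0 0" --pt "0.05 0 -0.16 0 0" --pt "0.05 0 -0.18 0 0" --pt "0.05 0 -0.18 0 0"

```text
t: 11.6
eef_pos: [0.4427, 0.0291, 0.2227]
orientation: [[-0.946, 0.323, 0.003], [0.323, 0.946, -0.0], [-0.003, 0.001, -1.0]]
ft_force: [0.1, 0.6, -0.6]
finger_gap: 0.0854
grip_force: 0.0
```

```bash
python3 - <<'E'
from h import *
from station import monitor
f=shot("wrist","w3");shot("scene","s3");st=monitor.state();print(f["pos"],st["ft_force"],st["qpos"])
a=crop("w3",220,120,420,360,2);b=crop("s3",275,155,340,235,6)
cv2.imwrite("pics/c5.png",np.hstack([a,b]));print(a.shape,b.shape)
E
```

```text
[0.44266898 0.02909538 0.22266839] [-0.31777501 -0.20345728  0.39688441] [-1.08460268e-01 -1.24849342e-01  1.73789148e+00 -6.47330945e-05
  1.52941785e+00 -1.35041132e+00]
(480, 400, 3) (480, 390, 3)
```

View pics/c5.png

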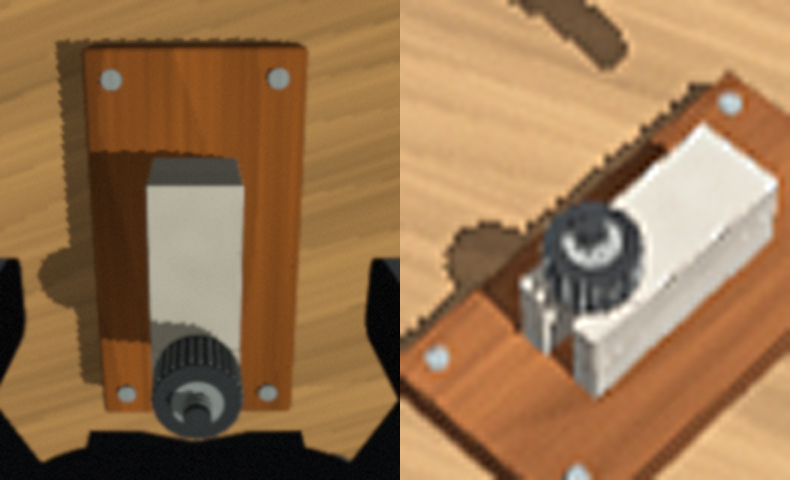

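The block is home and flat under the collar, its slot around the stud, with a gap below the collar. The collar's top centre is at wrist px about (318.5,318). Next I'll work out the move over the collar.

```bash
python3 - <<'E'
from h import *
f=load("w3");R=f["ori"];p=f["pos"]
g=lambda x,y:(220+x/2,120+y/2)
for q,z in[((197,398),.121),((85,47),.03),((306,47),.03),((148,185),.08),((244,185),.08)]:print(q,(R.T@(at_z(f,*g(*q),z)-p)).round(4))
for X in[(.5672,-.0136),(.5669,-.0134)]: print((R.T@np.array([X[0]-p[0],X[1]-p[1],0])).round(4))
S=lambda x,y:(275+(x-400)/6,155+y/6);s=load("s3")
from scipy.optimize import brentq
A,c=cam(s);o=np.array([.5672,-.0136])+[.003,.003];h=c[:2]-o;h/=np.linalg.norm(h)
for sg,v in((1,315),(-1,201)):print(brentq(lambda z:proj(s,[*(o+sg*.023*h),z])[1]-S(0,v)[1],.03,.2))
# block height: tail top far corner
print("tail top corner", [at_z(s,*S(705,124),z).round(4) for z in(.075,.08,.085)],"exp",(np.array([.5672,-.0136])-.105*np.array([.946,-.323])+.025*np.array([-.323,-.946])).round(4))
E
```

```text
(197, 398) [-0.1246  0.0005  0.102 ]
(85, 47) [ 0.04   -0.0631  0.1925]
(306, 47) [0.04   0.0625 0.1926]
(148, 185) [-0.0258 -0.0248  0.1427]
(244, 185) [-0.0258  0.0247  0.1428]
[-0.1316 -0.0002  0.0004]
[-1.313e-01 -1.000e-04  4.000e-04]
0.09465815331870152
0.12159716460200203
tail top corner [array([ 0.4547, -0.002 ,  0.075 ]), array([ 0.4581, -0.0006,  0.08  ]), array([0.4614, 0.0007, 0.085 ])] exp [ 0.4598 -0.0033]
```

The stud is consistently at tool (-0.131, 0), and the collar spans z of about 0.095 to 0.122. I'll go above it with the wrist wound back, then descend.

Emit:
move_arm --pt "-0.03 0 0 -0.17 0" --pt "-0.06 0 0 -0.34 0" --pt "-0.09 0 0 -0.51 0" --pt "-0.12 0 0 -0.68 0" --pt "-0.131 0 0 -0.85 0" --pt "-0.131 0 0 -1.02 0" --pt "-0.131 0 0 -1.1 0" --pt "-0.131 0 0.03 -1.1 0" --pt "-0.131 0 0.06 -1.1 0" --pt "-0.131 0 0.06 -1.1 0"

```text
t: 12.95
eef_pos: [0.5648, -0.0131, 0.1581]
orientation: [[-0.717, -0.697, -0.006], [-0.697, 0.717, 0.001], [0.004, 0.005, -1.0]]
ft_force: [0.3, 0.6, 1.1]
finger_gap: 0.0854
grip_force: 0.0
```

Emit:
move_arm --pt "0 0 0.02 0 0" --pt "0 0 0.045 0 0" --pt "0 0 0.06 0 0" --pt "0 0 0.0625 0 0" --pt "0 0 0.0625 0 60" --pt "0 0 0.0625 0 80" --pt "0 0 0.0625 0 255" --pt "0 0 0.0625 0 255" --pt "0 0 0.0625 0 255" --pt "0 0 0.0625 0 255" --grip_force 30

```text
t: 14.2
eef_pos: [0.5658, -0.0124, 0.0999]
orientation: [[-0.717, -0.697, -0.0], [-0.697, 0.717, 0.001], [-0.0, 0.001, -1.0]]
ft_force: [-10.6, 7.7, 14.6]
finger_gap: 0.0451
grip_force: 28.6
```

```bash
python3 -c "
from station import monitor
s=monitor.state();print(s['qpos'],s['moment'],s['ft_force'],s['finger_gap'])"
```

```text
[-1.58637295e-01  2.11010479e-01  1.63845939e+00  1.07060399e-03
  1.29268179e+00 -2.50123685e+00] [ 1.31873318  1.78443366 -0.04242499] [-10.58640732   7.67265669  14.60920652] 0.04513988376344602
```

Gripped the collar with 13 N sideways and 15 N up. I'll relieve that by small shifts and turn clockwise 1.35 rad, following down at 3.18 mm/rad.

Emit:
move_arm --pt "0 0.0013 -0.001 0 255" --pt "0 0.0013 -0.0005 0.15 255" --pt "0 0.0013 0 0.3 255" --pt "0 0.0013 0.0004 0.45 255" --pt "0 0.0013 0.0009 0.6 255" --pt "0 0.0013 0.0014 0.75 255" --pt "0 0.0013 0.0019 0.9 255" --pt "0 0.0013 0.0023 1.05 255" --pt "0 0.0013 0.0028 1.2 255" --pt "0 0.0013 0.0033 1.35 255"

```text
t: 15.45
eef_pos: [0.5654, -0.0117, 0.0959]
orientation: [[-0.835, 0.551, 0.001], [0.551, 0.835, 0.001], [-0.0, 0.001, -1.0]]
ft_force: [-0.0, 4.9, 2.9]
finger_gap: 0.0451
grip_force: 32.4
```

```bash
cat > st.py <<'E'
from station import monitor
import numpy as np
s=monitor.state();R=s['orientation'];print('q6',s['qpos'][5],'M',s['moment'].round(3),'F',s['ft_force'].round(2),'tool F',(R.T@s['ft_force']).round(2),'pos',s['eef_pos'].round(4),'yaw',np.arctan2(R[1,1],R[0,1]),'gap',s['finger_gap'])
E
python3 st.py
```

```text
q6 -1.1450178427129616 M [0.956 0.046 0.112] F [-0.03  4.94  2.9 ] tool F [ 2.74  4.11 -2.89] pos [ 0.5654 -0.0117  0.0959] yaw 0.9873396019390437 gap 0.045132593210105224
```

The air torque of 0.11 N m is as expected. Turn on.

Emit:
move_arm --pt "0 0.0005 0.0005 0.13 255" --pt "0 0.0005 0.0009 0.27 255" --pt "0 0.0005 0.0013 0.41 255" --pt "0 0.0005 0.0017 0.55 255" --pt "0 0.0005 0.0022 0.7 255" --pt "0 0.0005 0.0027 0.85 255" --pt "0 0.0005 0.0032 1.0 255" --pt "0 0.0005 0.0037 1.15 255" --pt "0 0.0005 0.0041 1.3 255" --pt "0 0.0005 0.0043 1.35 255"

```text
t: 16.7
eef_pos: [0.566, -0.0114, 0.092]
orientation: [[0.353, 0.936, 0.001], [0.936, -0.353, 0.0], [0.001, 0.001, -1.0]]
ft_force: [-0.2, 4.1, 6.8]
finger_gap: 0.0452
grip_force: 32.7
```

```bash
python3 st.py; python3 - <<'E'
from h import *
shot("scene","s4");cv2.imwrite("pics/c6.png",crop("s4",270,150,350,230,6))
E
```

```text
q6 0.20399250028384533 M [0.827 0.032 0.438] F [-0.2   4.15  6.83] tool F [ 3.81 -1.65 -6.83] pos [ 0.566  -0.0114  0.092 ] yaw -0.3608517380365718 gap 0.04521746142471661
```

View pics/c6.png

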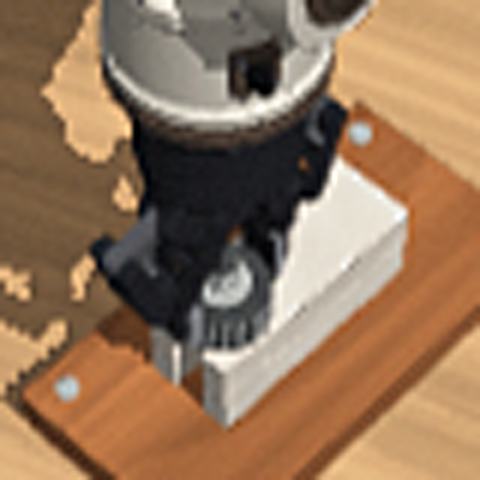

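The moment rose to 0.44 N m, so the collar already bears with about 34 N. I'll ease back 0.5 rad, then come forward 0.2 rad and read the torque again.

Emit:
move_arm --pt "0 0 -0.0008 -0.1 255" --pt "0 0 -0.0011 -0.2 255" --pt "0 0 -0.0015 -0.3 255" --pt "0 0 -0.0018 -0.4 255" --pt "0 0 -0.0021 -0.5 255" --pt "0 0 -0.0021 -0.5 255" --pt "0 0 -0.0018 -0.4 255" --pt "0 0 -0.0015 -0.3 255" --pt "0 0 -0.0015 -0.3 255" --pt "0 0 -0.0015 -0.3 255"

```text
t: 18.0
eef_pos: [0.5658, -0.0114, 0.0928]
orientation: [[0.06, 0.998, 0.001], [0.998, -0.06, 0.001], [0.001, 0.001, -1.0]]
ft_force: [2.5, 6.0, -3.4]
finger_gap: 0.045
grip_force: 32.0
```

```bash
python3 st.py
```

```text
q6 -0.09663726474822605 M [ 0.88  -0.511 -0.173] F [ 2.46  5.98 -3.36] tool F [6.11 2.1  3.37] pos [ 0.5658 -0.0114  0.0928] yaw -0.060308462714145854 gap 0.04499952607494573
```

Emit:
move_arm --pt "0 0 0.0001 0.02 255" --pt "0 0 0.0001 0.04 255" --pt "0 0 0.0002 0.06 255" --pt "0 0 0.0002 0.08 255" --pt "0 0 0.0003 0.1 255" --pt "0 0 0.0003 0.1 255" --pt "0 0 0.0003 0.1 255" --pt "0 0 0.0003 0.1 255" --pt "0 0 0.0003 0.1 255" --pt "0 0 0.0003 0.1 255"

```text
t: 19.25
eef_pos: [0.5659, -0.0114, 0.0926]
orientation: [[0.159, 0.987, 0.001], [0.987, -0.159, 0.001], [0.001, 0.001, -1.0]]
ft_force: [3.2, 5.7, -1.5]
finger_gap: 0.0453
grip_force: 32.0
```

```bash
python3 st.py
```

```text
q6 0.0031238636563540824 M [ 0.899 -0.494  0.128] F [ 3.23  5.73 -1.49] tool F [6.17 2.28 1.5 ] pos [ 0.5659 -0.0114  0.0926] yaw -0.16001157487547038 gap 0.04533531760308365
```

Emit:
move_arm --pt "0 0 0 0.01 255" --pt "0 0 0.0001 0.02 255" --pt "0 0 0.0001 0.03 255" --pt "0 0 0.0001 0.04 255" --pt "0 0 0.0001 0.04 255" --pt "0 0 0.0001 0.04 255" --pt "0 0 0.0001 0.04 255" --pt "0 0 0.0001 0.04 255" --pt "0 0 0.0001 0.04 255" --pt "0 0 0.0001 0.04 255"

```text
t: 20.5
eef_pos: [0.5659, -0.0114, 0.0925]
orientation: [[0.199, 0.98, 0.001], [0.98, -0.199, 0.001], [0.001, 0.001, -1.0]]
ft_force: [4.1, 5.3, -0.8]
finger_gap: 0.0451
grip_force: 32.1
```

```bash
python3 st.py
```

```text
q6 0.043107228770268964 M [ 0.857 -0.471  0.243] F [ 4.13  5.28 -0.84] tool F [5.99 3.   0.84] pos [ 0.5659 -0.0114  0.0925] yaw -0.2000145633955586 gap 0.04508530523676987
```

The reading is still on the elastic line of the grip, about 2.9 N m/rad. The clean way is to grip firmer, back off until the collar is free, then come forward to the torque I want.

Emit:
move_arm --pt "0 0 0 0 255" --pt "0 0 0 0 255" --pt "0 0 -0.0003 -0.1 255" --pt "0 0 -0.0006 -0.2 255" --pt "0 0 -0.0009 -0.3 255" --pt "0 0 -0.0013 -0.4 255" --pt "0 0 -0.0016 -0.5 255" --pt "0 0 -0.0019 -0.6 255" --pt "0 0 -0.0022 -0.7 255" --pt "0 0 -0.0022 -0.7 255" --grip_force 70

```text
t: 21.75
eef_pos: [0.5656, -0.0115, 0.0947]
orientation: [[-0.479, 0.878, 0.0], [0.878, 0.479, 0.0], [0.0, 0.0, -1.0]]
ft_force: [-0.2, 5.0, 1.5]
finger_gap: 0.0435
grip_force: 71.4
```

```bash
python3 st.py
```

```text
q6 -0.6570090842429925 M [ 0.904 -0.032  0.131] F [-0.23  4.99  1.54] tool F [ 4.5   2.19 -1.54] pos [ 0.5656 -0.0115  0.0947] yaw 0.5000581045749213 gap 0.043478525678553766
```

The collar is free now, with only air-level torque. I'll come forward slowly, reading as I go.

Emit:
move_arm --pt "0 0 0.0001 0.03 255" --pt "0 0 0.0002 0.06 255" --pt "0 0 0.0003 0.09 255" --pt "0 0 0.0004 0.12 255" --pt "0 0 0.0005 0.15 255" --pt "0 0 0.0006 0.18 255" --pt "0 0 0.0007 0.21 255" --pt "0 0 0.0007 0.23 255" --pt "0 0 0.0008 0.25 255" --pt "0 0 0.0008 0.25 255"

```text
t: 23.0
eef_pos: [0.5657, -0.0115, 0.0939]
orientation: [[-0.245, 0.97, 0.0], [0.97, 0.245, 0.001], [0.0, 0.001, -1.0]]
ft_force: [0.0, 5.8, 0.6]
finger_gap: 0.0439
grip_force: 71.4
```

```bash
python3 st.py
```

```text
q6 -0.40453487648154884 M [ 0.961 -0.151 -0.056] F [0.02 5.85 0.58] tool F [ 5.66  1.46 -0.58] pos [ 0.5657 -0.0115  0.0939] yaw 0.24759691755293495 gap 0.04385939771680727
```

Emit:
move_arm --pt "0 0 0.0001 0.02 255" --pt "0 0 0.0001 0.04 255" --pt "0 0 0.0002 0.06 255" --pt "0 0 0.0003 0.08 255" --pt "0 0 0.0003 0.1 255" --pt "0 0 0.0004 0.12 255" --pt "0 0 0.0004 0.14 255" --pt "0 0 0.0005 0.16 255" --pt "0 0 0.0006 0.18 255" --pt "0 0 0.0006 0.2 255"

```text
t: 24.25
eef_pos: [0.5658, -0.0115, 0.0933]
orientation: [[-0.047, 0.999, 0.001], [0.999, 0.047, 0.001], [0.001, 0.001, -1.0]]
ft_force: [2.4, 6.3, 1.1]
finger_gap: 0.0438
grip_force: 71.3
```

```bash
python3 st.py
```

```text
q6 -0.20424764129606587 M [ 1.003 -0.233  0.127] F [2.36 6.3  1.05] tool F [ 6.18  2.66 -1.05] pos [ 0.5658 -0.0115  0.0933] yaw 0.04729844489346277 gap 0.04375519983227738
```

Emit:
move_arm --pt "0 0 0 0.01 255" --pt "0 0 0.0001 0.02 255" --pt "0 0 0.0001 0.03 255" --pt "0 0 0.0001 0.04 255" --pt "0 0 0.0002 0.05 255" --pt "0 0 0.0002 0.06 255" --pt "0 0 0.0002 0.07 255" --pt "0 0 0.0003 0.08 255" --pt "0 0 0.0003 0.09 255" --pt "0 0 0.0003 0.1 255"

```text
t: 25.5
eef_pos: [0.5658, -0.0114, 0.0931]
orientation: [[0.052, 0.999, 0.001], [0.999, -0.052, 0.001], [0.001, 0.001, -1.0]]
ft_force: [2.9, 5.9, 1.0]
finger_gap: 0.0441
grip_force: 71.4
```

```bash
python3 st.py
```

```text
q6 -0.10464908407612768 M [ 1.034 -0.288  0.158] F [2.94 5.86 0.99] tool F [ 6.    2.63 -0.99] pos [ 0.5658 -0.0114  0.0931] yaw -0.05221689539981136 gap 0.04406367031575926
```

The slope is now about 0.03 N m per 0.1 rad, so the collar has just begun bearing. A bit more.

Emit:
move_arm --pt "0 0 0 0.01 255" --pt "0 0 0.0001 0.02 255" --pt "0 0 0.0001 0.03 255" --pt "0 0 0.0001 0.04 255" --pt "0 0 0.0002 0.05 255" --pt "0 0 0.0002 0.06 255" --pt "0 0 0.0002 0.07 255" --pt "0 0 0.0003 0.08 255" --pt "0 0 0.0003 0.09 255" --pt "0 0 0.0003 0.1 255"

```text
t: 26.75
eef_pos: [0.5659, -0.0114, 0.0929]
orientation: [[0.152, 0.988, 0.001], [0.988, -0.152, 0.001], [0.001, 0.001, -1.0]]
ft_force: [1.9, 6.2, 1.8]
finger_gap: 0.0439
grip_force: 71.5
```

```bash
python3 st.py
```

```text
q6 -0.004673211265113775 M [ 1.11  -0.287  0.251] F [1.87 6.24 1.8 ] tool F [ 6.45  0.91 -1.8 ] pos [ 0.5659 -0.0114  0.0929] yaw -0.15219671461332882 gap 0.04391360256157501
```

At 0.25 N m the collar bears with about 15 N. Let go and rise.

Emit:
move_arm --pt "0 0 0 0 0" --pt "0 0 0 0 0" --pt "0 0 0 0 0" --pt "0 0 0 0 0" --pt "0 0 0 0 0" --pt "0 0 -0.03 0 0" --pt "0 0 -0.07 0 0" --pt "0 0 -0.11 0 0" --pt "0 0 -0.14 0 0" --pt "0 0 -0.14 0 0"

```text
t: 28.0
eef_pos: [0.5663, -0.012, 0.2348]
orientation: [[0.148, 0.989, 0.004], [0.989, -0.148, -0.001], [-0.0, 0.004, -1.0]]
ft_force: [0.6, 0.3, -0.5]
finger_gap: 0.0853
grip_force: 0.0
```

Emit:
move_arm --pt "-0.03 0 0 0 0" --pt "-0.07 0 0 0 0" --pt "-0.1 0 0 0 0" --pt "-0.12 0 0 0 0" --pt "-0.12 0 0 0 0" --pt "-0.12 0 0 0 0" --pt "-0.12 0 0 0 0" --pt "-0.12 0 0 0 0" --pt "-0.12 0 0 0 0" --pt "-0.12 0 0 0 0"

```text
t: 29.25
eef_pos: [0.5479, -0.1304, 0.2325]
orientation: [[0.147, 0.989, -0.0], [0.989, -0.147, -0.0], [-0.0, -0.0, -1.0]]
ft_force: [-0.6, -0.3, 0.3]
finger_gap: 0.0853
grip_force: 0.0
```

```bash
python3 st.py; python3 - <<'E'
from h import *
shot("scene","s5");cv2.imwrite("pics/c7.png",np.hstack([crop("s5",270,150,350,230,5),crop("s3",270,150,350,230,5)])[:, :800])
E
```

```text
q6 -0.22256660747620535 M [-0.011 -0.059  0.045] F [-0.58 -0.32  0.33] tool F [-0.4  -0.53 -0.33] pos [ 0.5479 -0.1304  0.2325] yaw -0.14786584092344587 gap 0.08527954682315055
```

View pics/c7.png

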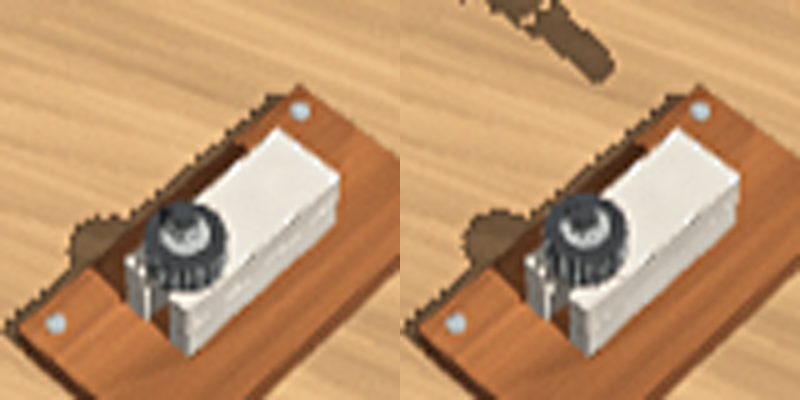

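The left crop shows the collar now down on the block, which hasn't moved since it was placed (right crop), and the gripper is clear. Handing in.

```bash
python3 -c "
from station import ctrl
print(ctrl.finish_job())"
```

```text
the job is handed in; nothing more can be done
None
```

The job is handed in, but the hand-in returned no verdict: the tall block stands flat and home on the stud, and the collar is screwed down on it with about 15 N by wrist torque (briefly about 34 N before I eased it back), with everything let go and nothing else touched.

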